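# Set the tag rivet with the spring rivet setter

### The job

Set the brass rivet of the white tray tag flush using the blue spring rivet setter: draw the red handle back just until the hidden sear has caught, pressing no more than lightly on the rubber buffer behind it, and let go so that the striker stands cocked; the striker must not slip and hit the rivet before that. Then press the yellow trip pad so that the striker fires by itself and drives the rivet home, and take the gripper away. Leave the bowls and the cup where they stand.

Things in the scene. Friction and masses are not known exactly. Their poses are not given: they have to be found in the camera images.
- setter: bench rivet setter, fixed to the table: blue base 330 x 130 x 12 mm with everything mounted on it. Origin: on the table, below the striker's line, near the base's middle. x (level) is the direction in which the red handle is drawn back; the rivet, white tag and dark anvil stand at the -x end (tag face at x = -110 mm); z up. The yellow trip pad sticks out on the -y side.
- striker (a joint): travel of the sprung steel striker bar with the red handle, along the setter's x, m: about 0 at rest, its nose on the raised rivet; grows as it is drawn back; about -0.006 when the rivet is flush. Striker 0.4 kg, spring about 2.4 N at 0 plus 0.2 N per mm drawn. The sear catches somewhere between 26 and 54 mm, different each time, not visible (see the housing).
- handle (a point): point at mid grip height of the red upright handle, which is part of the striker and moves with it: round post 16 mm in diameter, free from 62 to 138 mm above the table, this point at 115 mm; at rest 105 mm from the setter's origin along its x.
- housing: grey box 100 x 56 mm on the setter, top 94 mm up, +x end at x = 45 mm; origin as the setter. Hides the sear: in the last 22 mm before the catch it rides a ramp (up to 6 N more pull, pad dips), then clicks in (extra pull vanishes). 2 mm later a rubber buffer, 5 N per mm (do not press it over 7 N). Once caught, the handle has no pull when eased back to the catch; let go sooner, the striker flies and hits the rivet.
- trip_pad (a point): centre of the top face of the yellow trip pad, unpressed (this point does not move with the pad): 40 mm along the setter's x, 30 mm along y, 76 mm above the table. Pressed straight down it tips a lever pivoted 46 mm away towards the housing: the sear lets go after about 8 to 12 mm at some 3 to 5 N, end of travel about 15 mm; it springs back up when let go.
- rivet (a joint): how far the brass rivet is driven into the tag, m: 0 = standing 6 mm proud, 0.006 = fully home, head flush against the tag. Only a blow moves it (about 10 N friction).
- rivet_face (a point): centre of the brass rivet head's struck face (head 22 mm in diameter, 4 mm thick, 45 mm above the table); moves with the rivet.
- wooden_bowl: loose wooden bowl, 104 mm across, 45 mm high, beside the setter; origin at the centre of its underside
- yellow_bowl: loose yellow plastic bowl, 120 mm across, 55 mm high; origin at the centre of its underside
- rivet_cup: loose small white cup, 60 mm across, 45 mm high, beside the setter; origin at the centre of its underside

How it is judged:
By the outcome, as a careful person would: the job done as asked, in the order asked, and still so for the second after the job is handed in, with the robot touching nothing.
It also fails if it takes over 70 s, if anything falls off the work surface, if the arm or the gripper's body presses on something with over 40 N, if the wrist force passes 120 N, or if a joint passes its speed limit or range.

### The arm

A 7-joint arm with a two-finger parallel gripper is mounted at the origin on the work surface. World frame = base frame: x ahead of the robot, y to its left, z up, the work surface at z = 0. Lengths are in m, angles in rad, forces in N, time in s.
With the tool pointing down it reaches from about 0.425 to 0.875 m from the base axis. Payload 4.7 kg.
Tool frame: the origin (TCP) lies at the very end of the fingers, on their centre line; the grasp point (between the pads) lies behind it (ctrl.tcp_to_grasp is the y of the grasp point in the tool frame, in m); y points along the fingers, x is the direction in which the jaws open and shut, and the axes are right-handed (so a half turn about y gives the same grasp; the last joint's range is limited). The gripper opens to 87 mm and grips with 3 to 60 N. Pads are 19 mm wide; open, the fingers measure 117 mm over their backs; the gripper's body (75 mm by 190 mm) begins 51 mm behind the grasp point.
Start: joints at [1.209, 0.321, -0.07, 1.45, 0.023, 1.371, -0.057], TCP at [0.239, -0.605, 0.187] pointing down, gripper open.
Joint ranges: [-2.86, 2.86], [-0.3, 2.09], [-1.38, 1.24], [0.06, 2.45], [-1.56, 4.7], [0.09, 2.05], [-2.69, 2.69]. Speed limits (rad/s): [2.57, 2.57, 3.14, 3.14, 3.14, 3.14, 3.14].

### API

Orientations are given as a rotation vector (axis times angle).
In Python, from bench import ctrl, get_image, workorder gives the robot as it stands.
- The arm moves only by the tool drive_tool, never from a script. Its argument "increments" is text: rows parted by semicolons, each of 5 numbers parted by spaces: the shift along the tool's x, y, z in mm, then the turn about the tool's y in degrees, then the closure in counts, from 0 (fully open) to 255 (shut). In form: tx ty tz yaw fingers; .... A call has 1 to 20 rows; each row shifts and turns the commanded pose from where the row before left it, along the tool's axes as they then stand; what a row does not reach is not made up. A row lasts 1/8 s, in which the tool goes at most 62.5 mm and 10.7 degrees, less where a joint would pass 70% of its speed; a pose out of reach is approached as far as the arm can. A call is refused whole if a number of a shift passes 62.5 or a number of a turn 10.7, either way. A call with a gripper value outside its range is refused whole. The fingers move at their own pace and stop on an object; "squeeze" is the grip in N (left out, the last holds). Time passes only in rows, so rows that do not move let the fingers close. It gives the time, the measured TCP pose, the force and the opening at its end, in the units of the state.
- ctrl.get_state(): the state, without advancing time (a new reading comes with each control period).
- get_image(name): name is "scene" or "side" or "wrist"; returns a dict with "img" (400x640x3 uint8, red, green, blue), "mtx" (3x3 intrinsics, pixels), "camera_from_world" (4x4, takes a point from world to camera coordinates). Camera axes: x right, y up, looking along -z (the intrinsics and any distortion apply to the point x, -y, -z); pixel columns grow to the right and rows downward; lengths in m; the calibration is good to about 2 mm. The wrist camera is an equidistant fisheye: a pixel r from the principal point sees the ray r / f radians off the axis. A picture is of the moment at which its call begins. There is no depth.
- workorder.close_job(): hands the job in, once; it reports no verdict.
The state is a dict: "time": time; "joint_positions": joint angles; "qd": joint speeds; "joint_torque": joint torques, N m; "position": TCP position; "tool_rot": TCP orientation; "ft_force": force on the tool from outside, world axes, zero at the start; "torque": the same for the moment, N m; "grip_width": opening from 0.0 (shut) to 1.0 (fully open).
Only numpy, scipy, OpenCV 4.12 (cv2) and the standard library are available. Lean on these libraries where they do the work, as an engineer would, in place of code of your own. Each camera call takes 0.05 s, during which the arm holds its last target.

## Working session

There is one attempt and no reset: what is moved stays moved. The work goes in short steps, Python scripts to look and compute and a tool call to move; the robot and the scene stay as the last step left them, time stands still between calls to the robot, and variables do not carry over. Pictures are saved under pics/ and viewed, and the job is handed in when it is done.

Besides the shell and the picture viewer there is one more tool, called after "Emit:" by a JSON object that holds its "method" and its "body". drive_tool: Moves the arm, as the interface text tells. Its arguments: {"type":"object","properties":{"increments":{"type":"string"},"squeeze":{"type":"number"}},"required":["increments"]}

```bash
mkdir -p pics; ls
python3 - <<'E'
from bench import ctrl,get_image,workorder
import cv2
s=ctrl.get_state();print(s,ctrl.tcp_to_grasp)
for n in("scene","side","wrist"):
    d=get_image(n);cv2.imwrite(f"pics/{n}0.png",d["img"][:,:,::-1]);print(n,d["mtx"].tolist(),d["camera_from_world"].round(4).tolist(),d.keys())
E
```

```text
pics
{'time': 0.0, 'joint_positions': array([ 1.20912844,  0.32182086, -0.07009265,  1.45162568,  0.02258181,
        1.37080558, -0.05693354]), 'qd': array([ 1.26657881e-03, -1.55418989e-05,  2.81995582e-04,  2.07296328e-03,
        1.60206935e-03, -8.73213790e-04, -7.38336317e-04]), 'joint_torque': array([-4.00233339e-04, -4.91292715e+01, -4.04081466e-01, -3.12523162e+01,
       -6.38623768e-02,  4.37653530e-02,  1.90866399e-04]), 'position': array([ 0.23828265, -0.60410214,  0.18588778]), 'tool_rot': array([-1.3628456 ,  0.92927453, -0.92665244]), 'ft_force': array([-1.24918644, -0.04104746,  0.25920625]), 'torque': array([-0.01288884, -0.04305235,  0.00574289]), 'grip_width': 0.9972275551078658} -0.0187
scene [[511.59815411912314, 0.0, 326.58267066869047], [0.0, 511.59815411912314, 200.33596163059858], [0.0, 0.0, 1.0]] [[-0.7246, 0.689, 0.0154, 0.4951], [-0.3677, -0.4053, 0.837, 0.0832], [0.5829, 0.6008, 0.547, -1.6338], [0.0, 0.0, 0.0, 1.0]] dict_keys(['img', 'mtx', 'camera_from_world'])
side [[410.48259199605843, 0.0, 317.23848618670434], [0.0, 410.48259199605843, 189.69146107357636], [0.0, 0.0, 1.0]] [[-0.7377, -0.675, -0.0155, 0.3333], [0.3505, -0.4025, 0.8457, -0.3191], [-0.577, 0.6184, 0.5335, -0.5092], [0.0, 0.0, 0.0, 1.0]] dict_keys(['img', 'mtx', 'camera_from_world'])
wrist [[309.70691628693146, 0.0, 320.11246067891085], [0.0, 309.70691628693146, 196.58832776412572], [0.0, 0.0, 1.0]] [[0.3686, -0.9296, -0.0004, -0.6491], [0.9018, 0.3577, -0.2426, 0.0306], [0.2257, 0.089, 0.9701, -0.3899], [0.0, 0.0, 0.0, 1.0]] dict_keys(['img', 'mtx', 'camera_from_world'])
```

View pics/scene0.png

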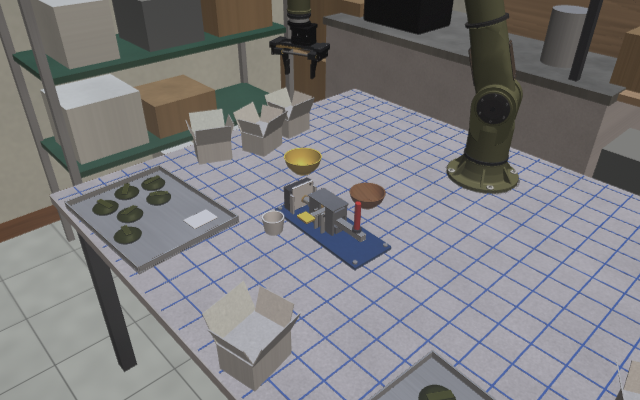

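View pics/side0.png

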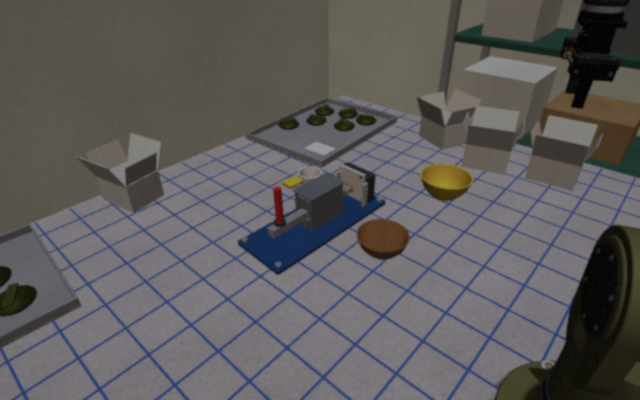

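View pics/wrist0.png

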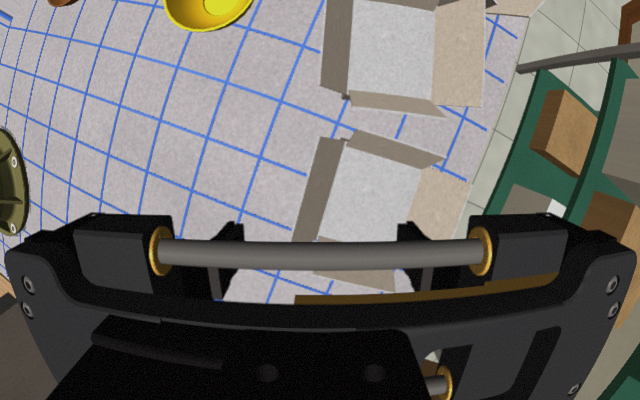

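Scene view: handle at about (357,217), yellow pad (306,217), setter base around (332,233). Side view: handle (279,206), pad (293,182). Next I triangulate these.

```bash
cat > h.py <<'E'
import numpy as np,cv2
from bench import ctrl,get_image,workorder
def ray(d,u,v):
    K=d["mtx"];T=d["camera_from_world"];R=T[:3,:3];t=T[:3,3]
    c=np.array([(u-K[0,2])/K[0,0],-(v-K[1,2])/K[1,1],-1.]);w=R.T@c
    return -R.T@t,w/np.linalg.norm(w)
def plane(d,u,v,z):
    o,w=ray(d,u,v);return o+w*(z-o[2])/w[2]
def tri(a,b):
    (o1,w1),(o2,w2)=a,b
    A=np.c_[w1,-w2];s=np.linalg.lstsq(A,o2-o1,rcond=None)[0]
    p,q=o1+w1*s[0],o2+w2*s[1];return (p+q)/2,np.linalg.norm(p-q)
def proj(d,p):
    K=d["mtx"];c=d["camera_from_world"]@np.r_[p,1.]
    return K[0,2]+K[0,0]*c[0]/-c[2],K[1,2]-K[1,1]*c[1]/-c[2]
E
python3 - <<'E'
from h import *
for n,b in(("scene",(250,165,150,110)),("side",(225,150,175,125))):
    d=get_image(n);im=d["img"];x,y,w,h=b
    c=cv2.resize(im[y:y+h,x:x+w],None,fx=4.5,fy=4.5,interpolation=cv2.INTER_CUBIC);cv2.imwrite(f"pics/{n}z.png",c[:,:,::-1])
    hsv=cv2.cvtColor(im,cv2.COLOR_RGB2HSV);sub=np.zeros(im.shape[:2],np.uint8);sub[y:y+h,x:x+w]=1
    for nm,lo,hi in(("red",(0,190,60),(6,255,255)),("red2",(174,190,60),(180,255,255)),("yel",(22,130,90),(34,255,255)),("blue",(105,150,30),(125,255,140))):
        m=cv2.inRange(hsv,lo,hi)*sub
        k,l,st,ce=cv2.connectedComponentsWithStats(m)
        for i in range(1,k):
            if st[i][4]>15:
                r=cv2.minAreaRect(np.argwhere(l==i)[:,::-1].astype(np.float32))
                print(n,nm,st[i],ce[i].round(1),[np.round(q,1) for q in cv2.boxPoints(r).tolist()])
E
```

```text
scene yel [298 212  17  11  95] [305.8 216.6] [array([297.7, 215.4]), array([302.9, 208.9]), array([314.1, 217.9]), array([308.9, 224.3])]
side red [275 188   7  34 167] [277.9 204.3] [array([274.3, 188. ]), array([279.4, 187.7]), array([281.6, 220.9]), array([276.5, 221.2])]
side yel [283 177  20  11 127] [292.3 181.4] [array([282.4, 181.8]), array([298.8, 173.6]), array([302.4, 180.8]), array([286., 189.])]
side blue [ 239  196  145   77 3216] [303.7 236.3] [array([238.1, 241.5]), array([361.6, 166. ]), array([386.3, 206.4]), array([262.8, 281.9])]
```

View pics/scenez.png

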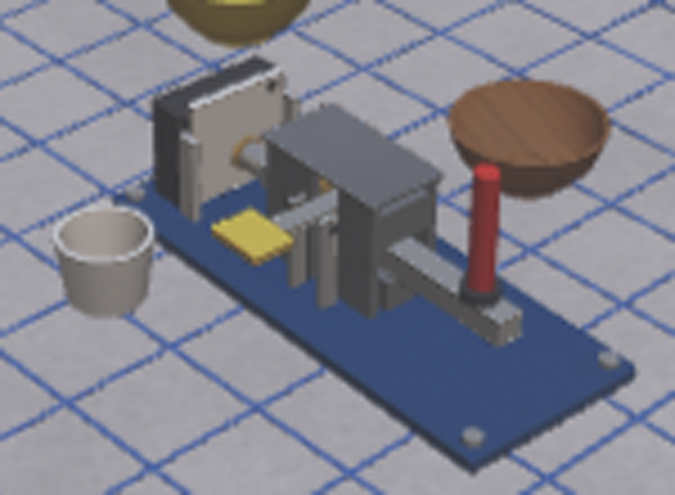

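View pics/sidez.png

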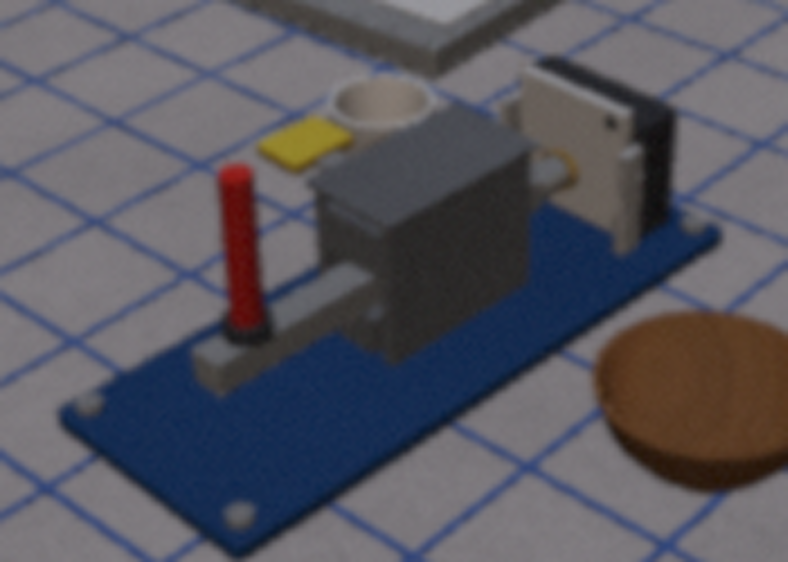

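Run:
```python
from h import *
S=get_image("scene");D=get_image("side")
f=lambda p:(250+p[0]/4.5,165+p[1]/4.5)
g=lambda p:(225+p[0]/4.5,150+p[1]/4.5)
for n,a,b in(("htop",(486,172),(236,174)),("hbot",(481,288),(245,322)),("pad",(252,234),(306,143)),("bolt+x-y",(473,434),(89,402)),("bolt+x+y",(609,357),(240,514)),("tagtop",(284,75),(632,112)),("hou +x-y top",(376,207),(312,184)),("hou +x+y",(440,178),(392,228)),("hou -x+y",(330,105),(530,152)),("rivet",(243,155),(568,167))):
    print(n,tri(ray(S,*f(a)),ray(D,*g(b))))
z=.0125
print("base scene",[plane(S,*f(a),.012).round(4) for a in((473,460),(633,366))],"side",[plane(D,*g(a),.012).round(4) for a in((62,412),(237,548),(718,235))])
print("handle planes top",plane(S,*f((486,170)),.138),plane(D,*g((236,170)),.138))
print("bowls", plane(S,367,197,.045),plane(D,384,232,.04), 'cup',plane(S,273,218,.045))
```

```text
htop (array([ 0.56673306, -0.01633873,  0.1350857 ]), np.float64(0.003477902014395284))
hbot (array([ 0.5670148 , -0.01490656,  0.05856745]), np.float64(0.0035930777494199016))
pad (array([ 0.63902931, -0.12498708,  0.07207594]), np.float64(0.0033569035402071005))
bolt+x-y (array([0.62182869, 0.03437946, 0.01444573]), np.float64(0.0028938741111456195))
bolt+x+y (array([0.51607901, 0.03941111, 0.01412927]), np.float64(0.0030886532202747453))
tagtop (array([ 0.51996851, -0.23083204,  0.08502684]), np.float64(0.010420001498843411))
hou +x-y top (array([ 0.58756451, -0.07876479,  0.09090532]), np.float64(0.004657518352281155))
hou +x+y (array([ 0.53712224, -0.0782343 ,  0.08858385]), np.float64(0.005562655785192483))
hou -x+y (array([ 0.53333686, -0.17219665,  0.08962355]), np.float64(0.0008030528210099778))
rivet (array([ 0.55577237, -0.22852907,  0.04118583]), np.float64(0.007634916551270977))
base scene [array([0.6359, 0.0491, 0.012 ]), array([0.511 , 0.0542, 0.012 ])] side [array([0.629 , 0.0436, 0.012 ]), array([0.5046, 0.0508, 0.012 ]), array([ 0.4876, -0.2707,  0.012 ])]
handle planes top [ 0.57006259 -0.01226425  0.138     ] [ 0.56699416 -0.0179635   0.138     ]
bowls [ 0.42436141 -0.10964575  0.045     ] [ 0.40605459 -0.1468742   0.04      ] cup [ 0.68141307 -0.20606343  0.045     ]
```

Run:
```python
from h import *
from scipy.spatial.transform import Rotation as R
s=ctrl.get_state();M=R.from_rotvec(s["tool_rot"]).as_matrix();print(M.round(3),s["position"],s["time"])
xs=np.array([.05,.9987,0])
for sg in(1,-1):
    w=sg*xs;l=M.T@w;print(sg,"yaw about y deg",np.degrees(np.arctan2(-l[2],l[0])))
```

```text
[[ 0.367 -0.     0.93 ]
 [-0.93   0.     0.367]
 [-0.    -1.    -0.   ]] [ 0.23847133 -0.60455373  0.18672999] 0.35
1 yaw about y deg -155.60098932642694
-1 yaw about y deg 24.399010673573056
```

Emit:
{"method": "drive_tool", "body": {"increments": "0 0 0 8 0; 0 0 0 8 0; 0 0 0 8.4 0; -37 0 18 0 0; -37 0 18 0 0; -37 0 18 0 0; -37 0 18 0 0; -37 0 18 0 0; -37 0 18 0 0; -37 0 18 0 0; -37 0 18 0 0; -37 0 18 0 0; -37 0 18 0 0; -37 0 18 0 0; -37 0 18 0 0; -37 0 18 0 0; -37 0 18 0 0; 0 0 0 0 0", "squeeze": 30}}

```text
time: 2.6
position: [0.5174, -0.0957, 0.1872]
tool_rot: [-1.187, 1.241, -1.24]
ft_force: [0.2, -0.7, -0.3]
grip_width: 1.002
```

```bash
cat > st.py <<'E'
from h import *
from scipy.spatial.transform import Rotation as R
import sys
s=ctrl.get_state();M=R.from_rotvec(s["tool_rot"]).as_matrix()
print(s["time"],s["position"].round(4),s["ft_force"].round(2),s["grip_width"]);print("tool x",M[:,0].round(3),"z",M[:,2].round(3),'y',M[:,1].round(3))
t=np.array([.568,-.015,.102]);print("to handle, tool mm",(M.T@(t-s["position"])*1000).round(1))
for i,n in enumerate(("scene","side","wrist")):
    d=get_image(n);im=d["img"]
    if n=="scene": im=cv2.resize(im[120:280,200:460],None,fx=3,fy=3)
    if n=="side": im=cv2.resize(im[110:290,200:460],None,fx=3,fy=3)
    cv2.imwrite(f"pics/{n}_{sys.argv[1]}.png",im[:,:,::-1])
    if n=="wrist": print(d["camera_from_world"].round(4).tolist())
E
python3 st.py 1
```

```text
2.6 [ 0.5174 -0.0957  0.1872] [ 0.21 -0.68 -0.29] 1.0015149169685127
tool x [-0.043 -0.999 -0.002] z [ 0.999 -0.043  0.001] y [ 0.001  0.001 -1.   ]
to handle, tool mm [-82.7  85.3  47. ]
[[-0.0477, -0.9989, 0.0026, -0.0756], [0.9691, -0.0469, -0.2422, -0.475], [0.242, -0.0091, 0.9702, -0.5165], [0.0, 0.0, 0.0, 1.0]]
```

View pics/wrist_1.png

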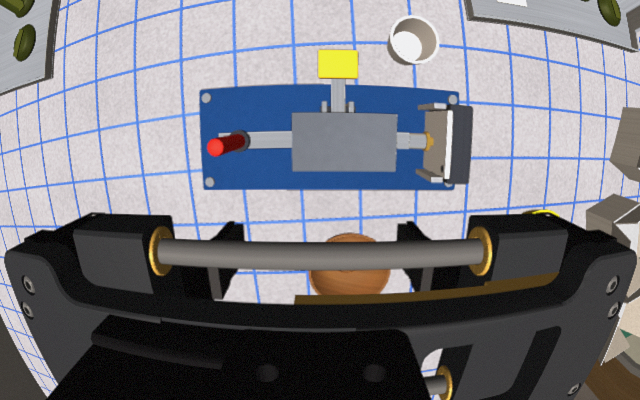

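View pics/scene_1.png

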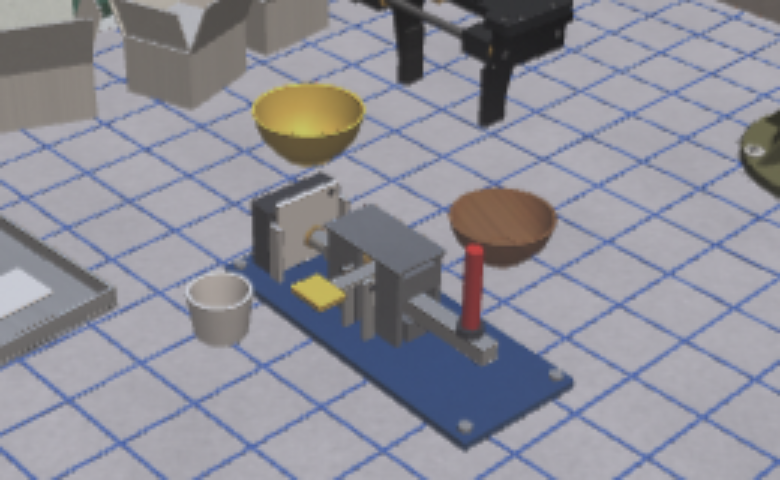

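Wrist view shows the setter well: handle top (216,147), pad (338,64), housing corners (293,112)/(397,171), and bolts at (206,98), (209,183), (454,100).

```bash
cat >> h.py <<'E'
def fray(d,u,v):
    K=d["mtx"];T=d["camera_from_world"];R=T[:3,:3];t=T[:3,3]
    x,y=u-K[0,2],v-K[1,2];r=np.hypot(x,y);th=r/K[0,0]
    c=np.array([np.sin(th)*x/r,-np.sin(th)*y/r,-np.cos(th)]);return -R.T@t,R.T@c
def fplane(d,u,v,z):
    o,w=fray(d,u,v);return o+w*(z-o[2])/w[2]
E
python3 - <<'E'
from h import *
d=get_image("wrist")
P={n:fplane(d,u,v,z) for n,u,v,z in(("handletop",216,147,.138),("pad",338,63.5,.076),("padL",318,64,.076),("padR",358,64,.076),("padT",338,50,.076),("padB",338,78,.076),("h1",292,113,.094),("h2",396,114,.094),("h3",293,171,.094),("h4",397,172,.094),("b1",206,98,.014),("b2",209,183,.014),("b3",454,100,.014))}
for k,v in P.items():print(k,v.round(4))
x=P["h1"]-P["h2"]+P["h3"]-P["h4"];x/=np.linalg.norm(x);b=P["b1"]-P["b3"];b/=np.linalg.norm(b);print(x,b)
xs=b;ys=np.array([-xs[1],xs[0],0])
o=P["handletop"]-.105*xs;o[2]=0;print("origin",o)
for k,v in P.items():print(k,((v-o)@xs).round(4),((v-o)@ys).round(4))
im=d["img"];hsv=cv2.cvtColor(im,cv2.COLOR_RGB2HSV);m=cv2.inRange(hsv,(26,150,120),(34,255,255))
m[120:]=0;print(cv2.boundingRect(m))
E
```

```text
handletop [ 0.5663 -0.0168  0.138 ]
pad [ 0.6387 -0.1249  0.076 ]
padL [ 0.639  -0.1051  0.076 ]
padR [ 0.6377 -0.1448  0.076 ]
padT [ 0.6528 -0.1256  0.076 ]
padB [ 0.6238 -0.1241  0.076 ]
h1 [ 0.5903 -0.0784  0.094 ]
h2 [ 0.5859 -0.1768  0.094 ]
h3 [ 0.5351 -0.076   0.094 ]
h4 [ 0.5295 -0.1768  0.094 ]
b1 [0.6214 0.035  0.014 ]
b2 [0.5136 0.0413 0.014 ]
b3 [ 0.6058 -0.2751  0.014 ]
[0.0502992  0.99873419 0.        ] [0.05028918 0.9987347  0.        ]
origin [ 0.56102287 -0.12164373  0.        ]
handletop 0.105 0.0
pad 0.0007 -0.0778
padL 0.0205 -0.0771
padR -0.0193 -0.0778
padT 0.0006 -0.0919
padB 0.0007 -0.0628
h1 0.0447 -0.0271
h2 -0.0539 -0.0276
h3 0.0443 0.0282
h4 -0.0567 0.0287
b1 0.1595 -0.0524
b2 0.1603 0.0555
b3 -0.1511 -0.0524
(317, 50, 40, 27)
```

Emit:
{"method": "drive_tool", "body": {"increments": "-27 0 15 0.4 0; -27 0 15 0 0; -27 0 15.5 0 0; 0 0 0 0 0; 0 0 0 0 0"}}

```text
time: 3.42
position: [0.5655, -0.0235, 0.1867]
tool_rot: [-1.182, 1.253, -1.253]
ft_force: [-0.1, 0.2, -0.6]
grip_width: 0.999
```

```bash
python3 st.py 2
```

```text
3.425 [ 0.5655 -0.0235  0.1867] [-0.15  0.15 -0.65] 0.9989506588325578
tool x [-0.059 -0.998  0.001] z [ 0.998 -0.059 -0.001] y [-0.001 -0.001 -1.   ]
to handle, tool mm [-8.7 84.7  2. ]
[[-0.0583, -0.9983, 0.003, 0.0091], [0.9685, -0.0572, -0.2422, -0.5194], [0.2419, -0.0112, 0.9702, -0.5278], [0.0, 0.0, 0.0, 1.0]]
```

Emit:
{"method": "drive_tool", "body": {"increments": "-7 0 0 0 0; 0 15 0 0 0; 0 0 0 0 0"}}

```text
time: 3.95
position: [0.565, -0.0146, 0.17]
tool_rot: [-1.184, 1.253, -1.249]
ft_force: [-0.8, -0.4, -0.6]
grip_width: 0.994
```

```bash
python3 st.py 3
```

```text
3.95 [ 0.565  -0.0146  0.17  ] [-0.77 -0.37 -0.59] 0.9941977592225593
tool x [-0.057 -0.998  0.   ] z [ 0.998 -0.057 -0.003] y [-0.003 -0.    -1.   ]
to handle, tool mm [ 0.2 68.   3.2]
[[-0.0554, -0.9985, 0.002, 0.0167], [0.9685, -0.0542, -0.2429, -0.5229], [0.2426, -0.0115, 0.97, -0.5131], [0.0, 0.0, 0.0, 1.0]]
```

View pics/wrist_3.png

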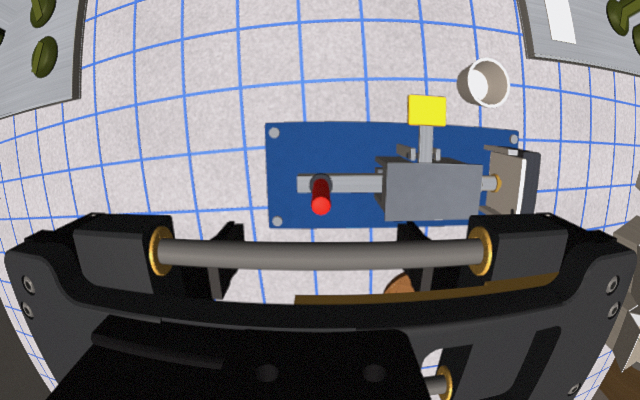

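View pics/side_3.png

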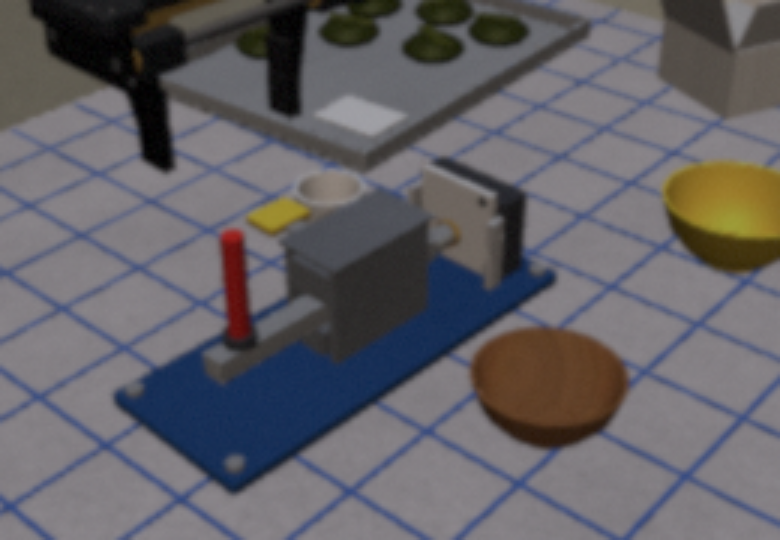

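Handle top (320,205) lies midway between the fingers. Descending.

Emit:
{"method": "drive_tool", "body": {"increments": "0 15 1.5 0 0; 0 18 0 0 0; 0 18 0 0 0; 0 15 0 0 0; 0 0 0 0 0; 0 0 0 0 0"}}

```text
time: 4.85
position: [0.5683, -0.0146, 0.1063]
tool_rot: [-1.181, 1.251, -1.251]
ft_force: [0.6, -0.9, 0.1]
grip_width: 1.001
```

```bash
python3 st.py 4
```

```text
4.85 [ 0.5683 -0.0146  0.1063] [ 0.58 -0.85  0.09] 1.00102351489577
tool x [-0.057 -0.998 -0.   ] z [ 0.998 -0.057  0.001] y [ 0.001 -0.    -1.   ]
to handle, tool mm [ 0.5  4.3 -0.3]
[[-0.0553, -0.9985, 0.002, 0.017], [0.9692, -0.0542, -0.2404, -0.5417], [0.2401, -0.0114, 0.9707, -0.4497], [0.0, 0.0, 0.0, 1.0]]
```

View pics/wrist_4.png

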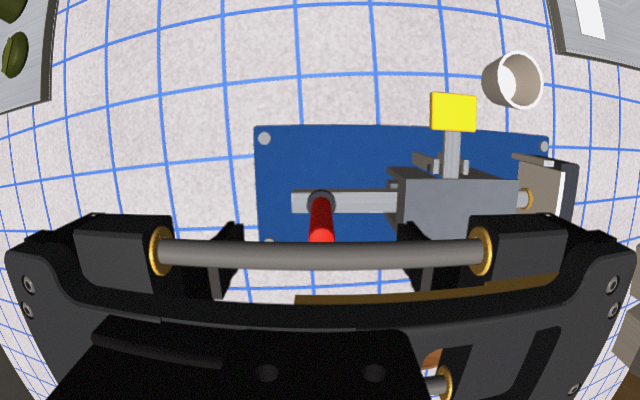

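View pics/side_4.png

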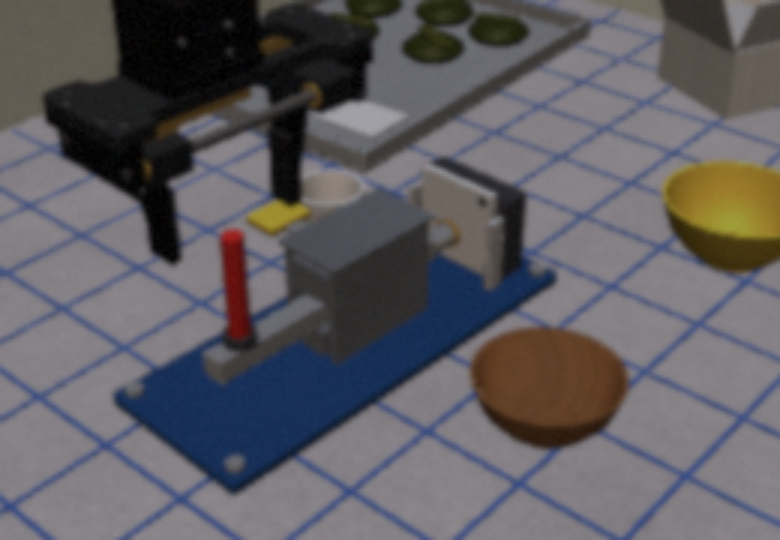

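Run:
```python
from h import *
s=ctrl.get_state();p=s["position"]
D=get_image("side");S=get_image("scene");W=get_image("wrist")
for q in(p,p+[0,.043,0],p-[0,.043,0],np.array([.5663,-.0165,.138]),p+[0,0,.0187]):
    u,v=proj(D,q);print("side zoom",((u-200)*3,(v-110)*3),"scene zoom",[(proj(S,q)[0]-200)*3,(proj(S,q)[1]-120)*3])
def fproj(d,p):
    K=d["mtx"];c=d["camera_from_world"]@np.r_[p,1.];x,y,z=c[0],-c[1],-c[2];r=np.hypot(x,y);th=np.arctan2(r,z);return K[0,2]+K[0,0]*th*x/r,K[1,2]+K[0,0]*th*y/r
for q in(p,p+[0,.043,0],p-[0,.043,0],np.array([.5663,-.0165,.138])):print(fproj(W,q))
print(fplane(W,320,240,.138))
```

```text
side zoom (np.float64(230.14839562491568), np.float64(275.91011060398796)) scene zoom [np.float64(471.30046460981526), np.float64(278.3967623253409)]
side zoom (np.float64(179.0540139125365), np.float64(305.13450348509525)) scene zoom [np.float64(510.29040054696566), np.float64(300.985142312491)]
side zoom (np.float64(277.91249434264523), np.float64(248.59053573572555)) scene zoom [np.float64(433.8862245764352), np.float64(256.7212440026965)]
side zoom (np.float64(231.37326716761396), np.float64(234.6503822437532)) scene zoom [np.float64(473.4010924558997), np.float64(244.4622829690334)]
side zoom (np.float64(228.13520796273917), np.float64(251.39546971357512)) scene zoom [np.float64(472.4088965983311), np.float64(259.3710611688841)]
(np.float64(320.5432678155019), np.float64(219.35492870753185))
(np.float64(258.11514465040096), np.float64(222.37783795844922))
(np.float64(383.2846699884743), np.float64(215.6920706533282))
(np.float64(324.1294599310181), np.float64(239.46970111641562))
[ 0.56610301 -0.01407809  0.138     ]
```

View pics/scene_4.png

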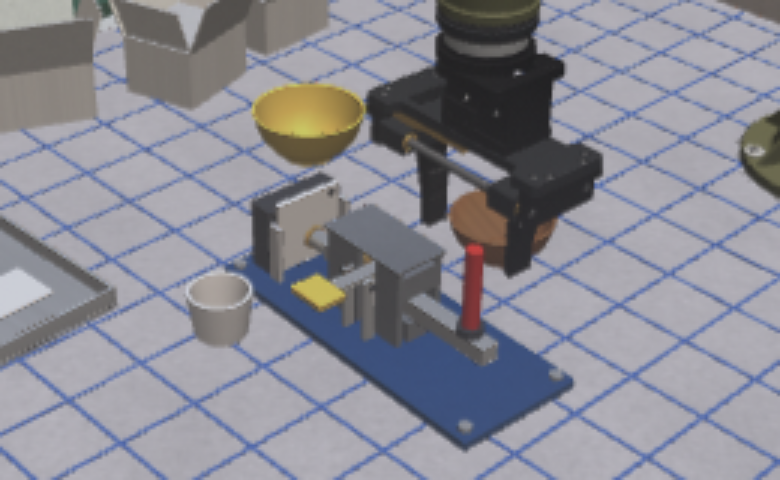

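Run:
```python
from h import *
D=get_image("side");S=get_image("scene")
for n,(d,b) in {"side":(D,(200,110,160,100)),"scene":(S,(310,120,110,110))}.items():
    x,y,w,h=b;c=cv2.resize(d["img"][y:y+h,x:x+w],None,fx=5,fy=5,interpolation=cv2.INTER_CUBIC);c=np.clip(c.astype(float)*1.8,0,255).astype(np.uint8);cv2.imwrite(f"pics/{n}tip.png",c[:,:,::-1])
```

```text
(no output)
```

View pics/sidetip.png

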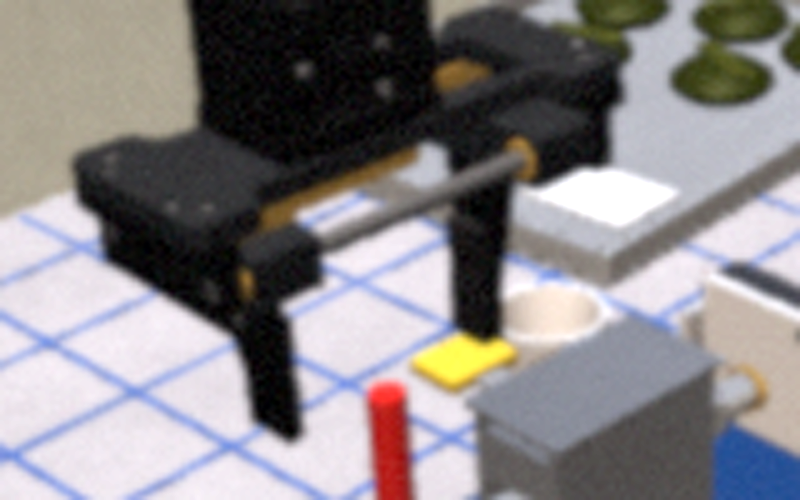

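View pics/scenetip.png

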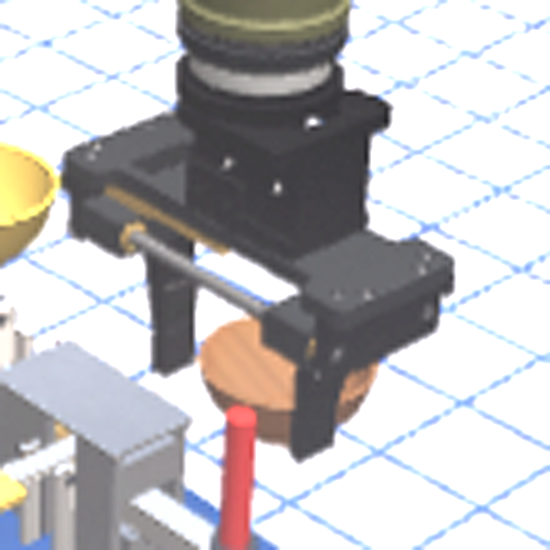

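Run:
```python
from h import *
D=get_image("side");S=get_image("scene")
print(ctrl.get_state()["position"])
print(tri(ray(S,372.4,210),ray(D,256,196)),tri(ray(S,344.4,193.6),ray(D,296,176.6)))
# handle top again
print(tri(ray(S,310+240/5,120+413/5),ray(D,200+388/5,110+390/5)))
```

```text
[ 0.567949   -0.01467343  0.10606706]
(array([0.56993673, 0.03290512, 0.1414552 ]), np.float64(0.003439377204279296)) (array([ 0.56540349, -0.06452571,  0.1400448 ]), np.float64(0.004523154160831084))
(array([ 0.5664687 , -0.01665844,  0.13657226]), np.float64(0.003388983756073164))
```

Both outer views put the finger ends at z≈0.141, though the reported TCP height is 0.106. The x and y values agree. I'll half close the jaws, which clears the 16 mm post, to see whether the tips move down with closure.

Emit:
{"method": "drive_tool", "body": {"increments": "0 0 0 0 110; 0 0 0 0 110; 0 0 0 0 110; 0 0 0 0 110"}}

```text
time: 5.85
position: [0.5679, -0.0146, 0.1059]
tool_rot: [-1.182, 1.251, -1.251]
ft_force: [-0.5, 0.2, -0.3]
grip_width: 0.634
```

Run:
```python
from h import *
s=ctrl.get_state();print(s["position"],s["grip_width"],s["ft_force"])
D=get_image("side");S=get_image("scene");W=get_image("wrist");cv2.imwrite("pics/w5.png",W["img"][:,:,::-1])
o=[]
for n,(d,b) in {"side":(D,(200,110,130,100)),"scene":(S,(310,120,110,110))}.items():
    x,y,w,h=b;c=cv2.resize(d["img"][y:y+h,x:x+w],(int(w*5),int(h*5)) if n=="side" else (550,550),interpolation=cv2.INTER_CUBIC);c=np.clip(c.astype(float)*1.8,0,255).astype(np.uint8);cv2.imwrite(f"pics/{n}tip2.png",c[:,:,::-1])
```

```text
[ 0.56789614 -0.01463697  0.10590672] 0.6335016271605274 [-0.48704006  0.23245822 -0.31170174]
```

View pics/sidetip2.png

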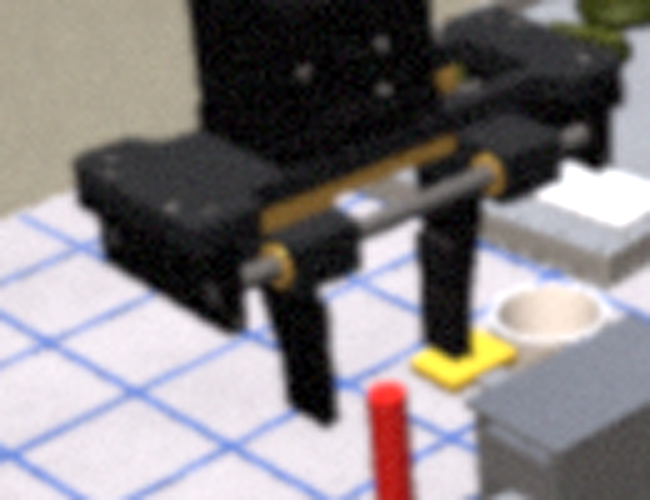

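View pics/scenetip2.png

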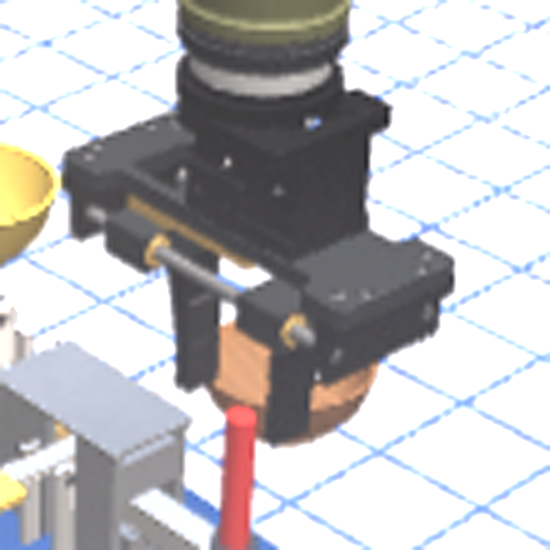

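View pics/w5.png

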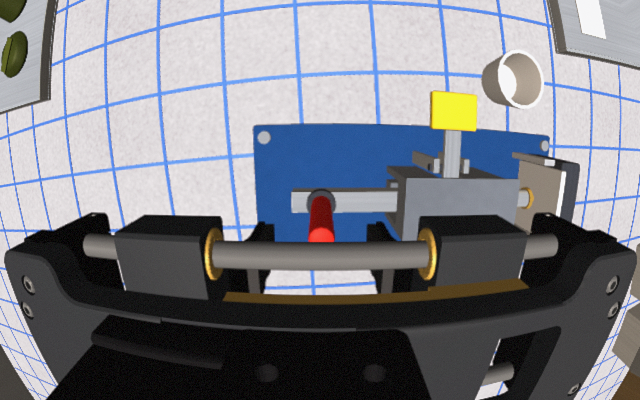

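```bash
python3 - <<'E'
from h import *
D=get_image("side");S=get_image("scene")
f=lambda a,b:tri(ray(S,310+a[0]/5,120+a[1]/5),ray(D,200+b[0]/5,110+b[1]/5))
print("rod ring",f((295,330),(282,266)))
print("ring2",f((155,248),(488,173)))
print("tip+y",f((288,438),(315,415)),"tip-y",f((195,385),(446,350)))
print("body corner bottom +y", f((318,382),(240,330)))
E
python3 - <<'E'
import sys;sys.path.insert(0,'.')
from h import *
# wrist: where must tips be in depth given symmetric half-gap
W=get_image("wrist");s=ctrl.get_state()
def fproj(d,p):
    K=d["mtx"];c=d["camera_from_world"]@np.r_[p,1.];x,y,z=c[0],-c[1],-c[2];r=np.hypot(x,y);th=np.arctan2(r,z);return round(K[0,2]+K[0,0]*th*x/r),round(K[1,2]+K[0,0]*th*y/r)
h=.087*s["grip_width"]/2
for dz in(0,.02,.035,.05):print(dz,[fproj(W,s["position"]+[dx,sg*h,dz]) for sg in(1,-1) for dx in(-.01,.01)])
E
```

```text
rod ring (array([0.57357256, 0.02082407, 0.20315909]), np.float64(0.0022313606633902533))
ring2 (array([ 0.56831184, -0.07594417,  0.2042631 ]), np.float64(0.003756842701199292))
tip+y (array([0.569296  , 0.01698301, 0.14025243]), np.float64(0.003831699361627857)) tip-y (array([ 0.5669423 , -0.04727068,  0.1392265 ]), np.float64(0.0050903829144368215))
body corner bottom +y (array([0.57661192, 0.03954995, 0.1846346 ]), np.float64(0.0016182583147608448))
0 [(285, 235), (283, 207), (358, 231), (357, 203)]
0.02 [(282, 246), (279, 216), (361, 242), (361, 212)]
0.035 [(279, 256), (276, 224), (364, 252), (364, 220)]
0.05 [(276, 268), (272, 234), (368, 263), (368, 229)]
```

The wrist view agrees: the finger ends sit about 35 mm short of the reported TCP. The gripper body is about where the spec puts it. Closing gently here is safe either way, and the opening will show whether there is anything between the jaws.

Emit:
{"method": "drive_tool", "body": {"increments": "0 0 0 0 180; 0 0 0 0 200; 0 0 0 0 215; 0 0 0 0 225; 0 0 0 0 225; 0 0 0 0 225", "squeeze": 5}}

```text
time: 6.9
position: [0.5679, -0.0146, 0.1059]
tool_rot: [-1.182, 1.251, -1.251]
ft_force: [0.6, 0.2, 0.5]
grip_width: 0.12
```

Run:
```python
from h import *
s=ctrl.get_state();print(s["position"],s["grip_width"],s["ft_force"])
D=get_image("side");W=get_image("wrist");cv2.imwrite("pics/w6.png",W["img"][:,:,::-1])
for n,(d,b) in {"side":(D,(200,110,130,100))}.items():
    x,y,w,h=b;c=cv2.resize(d["img"][y:y+h,x:x+w],(int(w*5),int(h*5)),interpolation=cv2.INTER_CUBIC);c=np.clip(c.astype(float)*1.8,0,255).astype(np.uint8);cv2.imwrite(f"pics/{n}tip3.png",c[:,:,::-1])
```

```text
[ 0.56789737 -0.01463505  0.10592957] 0.11985619581916229 [0.56448417 0.19505622 0.48529308]
```

View pics/sidetip3.png

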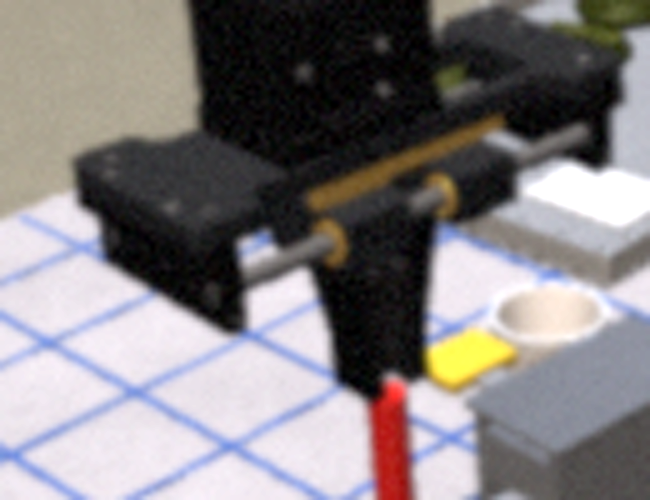

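View pics/w6.png

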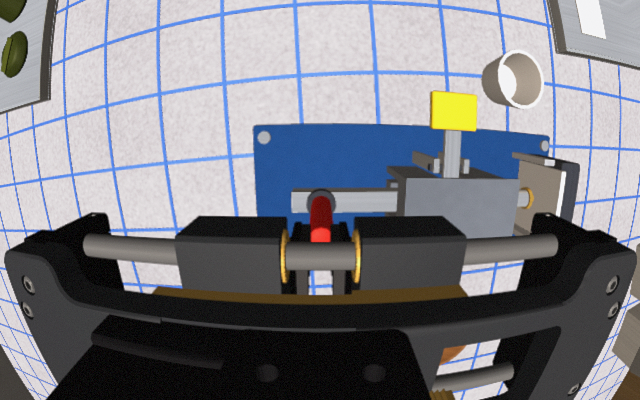

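Opening 0.12 (about 10 mm, less than the 16 mm post) shows nothing was gripped, so the finger ends really are about 35 mm above the reported TCP. I'll reopen, go down 32 mm (finger ends to about 0.108, body to about 0.152, above the post top), then check.

Emit:
{"method": "drive_tool", "body": {"increments": "0 0 0 0 110; 0 0 0 0 110; 0 0 0 0 110; 0 0 0 0 110; 0 0 0 0 110; 0 0 0 0 110; 0 8 -1 0 110; 0 8 0 0 110; 0 8 0 0 110; 0 8 0 0 110; 0 0 0 0 110", "squeeze": 30}}

```text
time: 8.38
position: [0.5662, -0.0146, 0.0729]
tool_rot: [-1.183, 1.252, -1.25]
ft_force: [0.3, 0.3, 0.1]
grip_width: 0.568
```

```bash
cat > look.py <<'E'
from h import *
import sys
s=ctrl.get_state();print(s["time"],s["position"].round(4),s["grip_width"],s["ft_force"].round(2))
o=[]
for n,b in (("side",(210,130,110,90)),("scene",(300,130,100,110))):
    d=get_image(n);x,y,w,h=b;c=cv2.resize(d["img"][y:y+h,x:x+w],None,fx=400/w,fy=400/w,interpolation=cv2.INTER_CUBIC);c=np.clip(c.astype(float)*1.7,0,255).astype(np.uint8)
    o.append(cv2.copyMakeBorder(c,0,450-c.shape[0],0,0,cv2.BORDER_CONSTANT))
cv2.imwrite(f"pics/L{sys.argv[1]}.png",np.hstack(o)[:,:,::-1])
W=get_image("wrist");cv2.imwrite(f"pics/W{sys.argv[1]}.png",W["img"][:,:,::-1])
E
python3 look.py 1
```

```text
8.375 [ 0.5662 -0.0146  0.0729] 0.5678450183604145 [0.26 0.34 0.07]
```

View pics/L1.png

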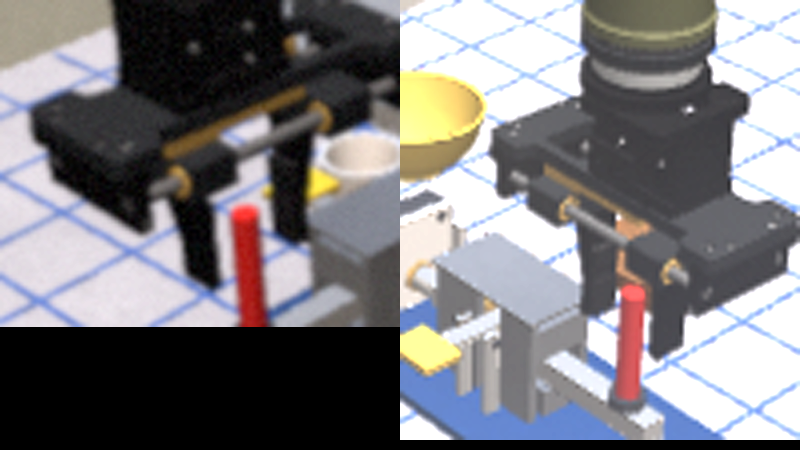

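Emit:
{"method": "drive_tool", "body": {"increments": "0 0 0 0 170; 0 0 0 0 190; 0 0 0 0 205; 0 0 0 0 230; 0 0 0 0 230; 0 0 0 0 230", "squeeze": 20}}

```text
time: 9.28
position: [0.5669, -0.0151, 0.074]
tool_rot: [-1.182, 1.251, -1.252]
ft_force: [-0.2, -0.9, 1.3]
grip_width: 0.176
```

```bash
python3 look.py 2
```

```text
9.275 [ 0.5669 -0.0151  0.074 ] 0.17634312038081681 [-0.19 -0.94  1.29]
```

View pics/L2.png

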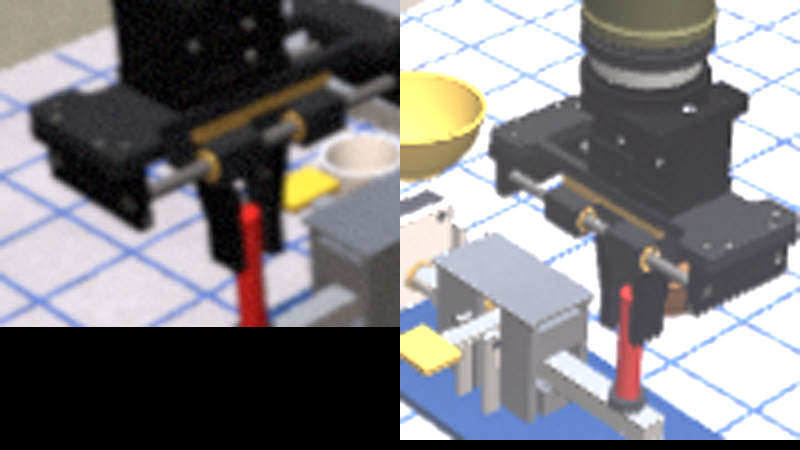

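Gripped: opening 0.176, about 15.3 mm. Drawing back in small steps.

Emit:
{"method": "drive_tool", "body": {"increments": "-4 0 0 0 230; -4 0 0 0 230; -4 0 0 0 230; 0 0 0 0 230", "squeeze": 30}}

```text
time: 9.93
position: [0.5675, -0.0026, 0.0739]
tool_rot: [-1.182, 1.251, -1.251]
ft_force: [-1.1, -3.8, 1.6]
grip_width: 0.176
```

Emit:
{"method": "drive_tool", "body": {"increments": "-3 0 0 0 230; -3 0 0 0 230; -2 0 0 0 230; 0 0 0 0 230"}}

```text
time: 10.42
position: [0.5679, 0.0042, 0.0739]
tool_rot: [-1.183, 1.251, -1.252]
ft_force: [-1.4, -5.1, 2.0]
grip_width: 0.174
```

Emit:
{"method": "drive_tool", "body": {"increments": "-2 0 0 0 230; -1 0 0 0 230; 0 0 0 0 230"}}

```text
time: 10.8
position: [0.5679, 0.0067, 0.0739]
tool_rot: [-1.183, 1.251, -1.253]
ft_force: [-1.8, -7.1, 2.1]
grip_width: 0.174
```

Emit:
{"method": "drive_tool", "body": {"increments": "-1 0 0 0 230; -1 0 0 0 230; 0 0 0 0 230"}}

```text
time: 11.18
position: [0.568, 0.0085, 0.0739]
tool_rot: [-1.183, 1.251, -1.253]
ft_force: [-1.7, -6.8, 0.3]
grip_width: 0.175
```

Emit:
{"method": "drive_tool", "body": {"increments": "-1 0 0 0 230; 0 0 0 0 230"}}

```text
time: 11.42
position: [0.5681, 0.0092, 0.0739]
tool_rot: [-1.183, 1.251, -1.254]
ft_force: [-1.2, -6.5, 2.5]
grip_width: 0.178
```

Emit:
{"method": "drive_tool", "body": {"increments": "-1 0 0 0 230; 0 0 0 0 230"}}

```text
time: 11.68
position: [0.5681, 0.0101, 0.0739]
tool_rot: [-1.184, 1.251, -1.254]
ft_force: [-1.5, -7.5, 1.3]
grip_width: 0.175
```

Emit:
{"method": "drive_tool", "body": {"increments": "-1 0 0 0 230; 0 0 0 0 230"}}

```text
time: 11.92
position: [0.5682, 0.0108, 0.0739]
tool_rot: [-1.184, 1.251, -1.254]
ft_force: [-1.3, -8.7, 2.9]
grip_width: 0.172
```

Emit:
{"method": "drive_tool", "body": {"increments": "-1 0 0 0 230; 0 0 0 0 230"}}

```text
time: 12.18
position: [0.5682, 0.0109, 0.0739]
tool_rot: [-1.184, 1.251, -1.255]
ft_force: [-1.2, -10.8, 3.4]
grip_width: 0.172
```

Emit:
{"method": "drive_tool", "body": {"increments": "-1 0 0 0 230; 0 0 0 0 230"}}

```text
time: 12.42
position: [0.5682, 0.0112, 0.0739]
tool_rot: [-1.185, 1.251, -1.256]
ft_force: [-2.1, -10.5, 2.7]
grip_width: 0.176
```

Emit:
{"method": "drive_tool", "body": {"increments": "-1 0 0 0 230; 0 0 0 0 230"}}

```text
time: 12.68
position: [0.5682, 0.0118, 0.0739]
tool_rot: [-1.185, 1.251, -1.257]
ft_force: [-2.7, -11.7, 3.4]
grip_width: 0.173
```

Emit:
{"method": "drive_tool", "body": {"increments": "-1 0 0 0 230; 0 0 0 0 230"}}

```text
time: 12.92
position: [0.5682, 0.0127, 0.0739]
tool_rot: [-1.185, 1.252, -1.257]
ft_force: [-1.9, -10.9, 2.7]
grip_width: 0.168
```

```bash
python3 look.py 3
```

```text
12.925 [0.5682 0.0127 0.0739] 0.16797031450948643 [ -1.93 -10.9    2.71]
```

View pics/L3.png

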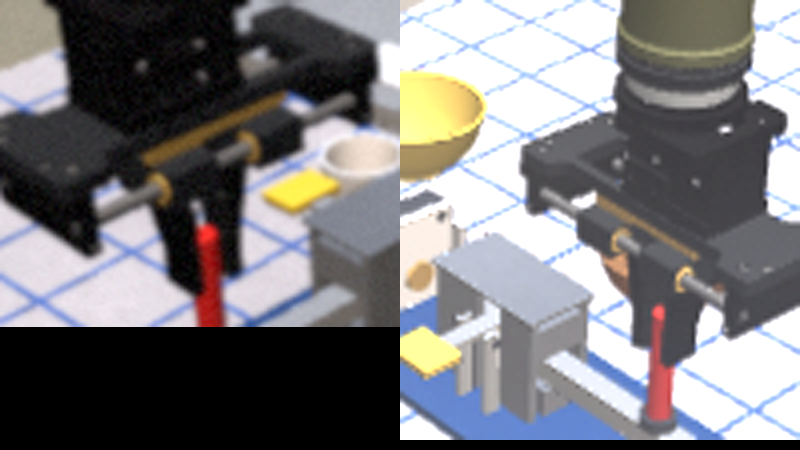

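```bash
cat > pad.py <<'E'
from h import *
s=ctrl.get_state();print(s["time"],s["position"].round(4),s["ft_force"].round(2))
for n,b in(("scene",(250,165,150,110)),("side",(225,150,175,125)),("wrist",(330,40,250,140))):
    fs=[];ce=[]
    for i in range(2):
        d=get_image(n);x,y,w,h=b;hsv=cv2.cvtColor(d["img"],cv2.COLOR_RGB2HSV)
        m=np.zeros(hsv.shape[:2],np.uint8);m[y:y+h,x:x+w]=cv2.inRange(hsv,(22,130,90),(34,255,255))[y:y+h,x:x+w]
        k,l,st,c=cv2.connectedComponentsWithStats(m);j=1+np.argmax(st[1:,4]);ce.append(np.r_[c[j],st[j][4]])
        fs.append(ctrl.get_state()["ft_force"])
    print(n,np.mean(ce,0).round(2),np.mean(fs,0).round(2))
E
python3 pad.py
```

```text
13.075 [0.5683 0.0127 0.0739] [ -1.59 -12.07   3.7 ]
scene [305.79 217.17  97.5 ] [ -2.34 -11.49   3.01]
side [292.45 182.01 123.  ] [ -1.69 -11.19   3.73]
wrist [ 501.34  111.14 1830.5 ] [ -2.27 -11.75   3.41]
```

Emit:
{"method": "drive_tool", "body": {"increments": "-1 0 0 0 230; 0 0 0 0 230"}}

```text
time: 13.62
position: [0.5683, 0.0134, 0.0739]
tool_rot: [-1.186, 1.252, -1.257]
ft_force: [-3.7, -11.8, 3.5]
grip_width: 0.174
```

Emit:
{"method": "drive_tool", "body": {"increments": "-1 0 0 0 230; 0 0 0 0 230"}}

```text
time: 13.88
position: [0.5683, 0.014, 0.0739]
tool_rot: [-1.186, 1.252, -1.257]
ft_force: [-2.6, -12.2, 4.4]
grip_width: 0.176
```

Emit:
{"method": "drive_tool", "body": {"increments": "-1 0 0 0 230; 0 0 0 0 230"}}

```text
time: 14.12
position: [0.5684, 0.0148, 0.0739]
tool_rot: [-1.186, 1.252, -1.258]
ft_force: [-3.2, -12.0, 2.9]
grip_width: 0.174
```

Emit:
{"method": "drive_tool", "body": {"increments": "-1 0 0 0 230; 0 0 0 0 230"}}

```text
time: 14.38
position: [0.5684, 0.0155, 0.0739]
tool_rot: [-1.186, 1.252, -1.258]
ft_force: [-2.9, -13.1, 3.2]
grip_width: 0.171
```

Emit:
{"method": "drive_tool", "body": {"increments": "-1 0 0 0 230; 0 0 0 0 230"}}

```text
time: 14.62
position: [0.5684, 0.0162, 0.0739]
tool_rot: [-1.186, 1.252, -1.258]
ft_force: [-2.3, -12.7, 3.4]
grip_width: 0.173
```

Emit:
{"method": "drive_tool", "body": {"increments": "-1 0 0 0 230; 0 0 0 0 230"}}

```text
time: 14.88
position: [0.5684, 0.017, 0.0739]
tool_rot: [-1.187, 1.252, -1.259]
ft_force: [-3.3, -13.7, 2.5]
grip_width: 0.176
```

```bash
python3 pad.py
```

```text
14.875 [0.5684 0.017  0.0739] [ -3.34 -13.69   2.46]
scene [305.61 218.61 106.  ] [ -2.14 -13.41   3.87]
side [292.49 183.56 109.5 ] [ -2.97 -13.84   3.02]
wrist [ 502.73  111.15 1717.  ] [ -2.35 -14.     3.56]
```

Emit:
{"method": "drive_tool", "body": {"increments": "-1 0 0 0 230; 0 0 0 0 230"}}

```text
time: 15.42
position: [0.5685, 0.0178, 0.0739]
tool_rot: [-1.187, 1.252, -1.259]
ft_force: [-3.8, -13.5, 3.5]
grip_width: 0.178
```

Emit:
{"method": "drive_tool", "body": {"increments": "-1 0 0 0 230; 0 0 0 0 230"}}

```text
time: 15.68
position: [0.5685, 0.0185, 0.0739]
tool_rot: [-1.187, 1.252, -1.259]
ft_force: [-2.6, -15.3, 4.2]
grip_width: 0.176
```

Emit:
{"method": "drive_tool", "body": {"increments": "-1 0 0 0 230; 0 0 0 0 230"}}

```text
time: 15.92
position: [0.5685, 0.0192, 0.0739]
tool_rot: [-1.187, 1.252, -1.26]
ft_force: [-2.7, -15.2, 4.0]
grip_width: 0.178
```

Emit:
{"method": "drive_tool", "body": {"increments": "-1 0 0 0 230; 0 0 0 0 230"}}

```text
time: 16.18
position: [0.5686, 0.0199, 0.0738]
tool_rot: [-1.187, 1.252, -1.26]
ft_force: [-3.5, -15.7, 3.8]
grip_width: 0.175
```

Emit:
{"method": "drive_tool", "body": {"increments": "-1 0 0 0 230; 0 0 0 0 230"}}

```text
time: 16.42
position: [0.5686, 0.0205, 0.0738]
tool_rot: [-1.188, 1.252, -1.26]
ft_force: [-4.0, -15.9, 4.9]
grip_width: 0.176
```

Emit:
{"method": "drive_tool", "body": {"increments": "-1 0 0 0 230; 0 0 0 0 230"}}

```text
time: 16.68
position: [0.5687, 0.022, 0.0739]
tool_rot: [-1.187, 1.252, -1.26]
ft_force: [-2.4, -14.9, 4.5]
grip_width: 0.175
```

```bash
python3 pad.py
```

```text
16.675 [0.5687 0.022  0.0739] [ -2.35 -14.95   4.48]
scene [305.66 220.15 112.  ] [ -2.89 -13.78   3.55]
side [292.65 185.44  92.  ] [ -2.91 -13.9    3.79]
wrist [ 505.06  112.17 1579.  ] [ -3.42 -14.8    4.65]
```

Emit:
{"method": "drive_tool", "body": {"increments": "-0.7 0 0 0 230; 0 0 0 0 230"}}

```text
time: 17.23
position: [0.5688, 0.0239, 0.0738]
tool_rot: [-1.186, 1.252, -1.258]
ft_force: [-3.0, -13.2, 3.6]
grip_width: 0.172
```

```bash
python3 pad.py
```

```text
17.225 [0.5688 0.0239 0.0738] [ -3.01 -13.24   3.58]
scene [305.68 220.38 112.5 ] [ -2.49 -13.15   4.27]
side [292.63 185.49  95.  ] [ -2.53 -13.21   4.16]
wrist [ 506.14  112.47 1571.  ] [ -2.62 -13.31   3.54]
```

Emit:
{"method": "drive_tool", "body": {"increments": "-0.5 0 0 0 230; 0 0 0 0 230"}}

```text
time: 17.77
position: [0.5688, 0.0246, 0.0739]
tool_rot: [-1.186, 1.252, -1.258]
ft_force: [-2.3, -13.3, 4.3]
grip_width: 0.175
```

```bash
python3 pad.py
```

```text
17.775 [0.5688 0.0246 0.0739] [ -2.33 -13.35   4.29]
scene [305.75 220.39 112.5 ] [ -2.64 -13.5    3.6 ]
side [292.95 185.55  89.5 ] [ -3.05 -13.37   4.07]
wrist [ 506.76  112.57 1562.5 ] [ -2.91 -13.28   4.51]
```

Emit:
{"method": "drive_tool", "body": {"increments": "-0.7 0 0 0 230; 0 0 0 0 230"}}

```text
time: 18.32
position: [0.5689, 0.0255, 0.0739]
tool_rot: [-1.186, 1.252, -1.258]
ft_force: [-2.5, -12.4, 4.2]
grip_width: 0.176
```

```bash
python3 pad.py
```

```text
18.325 [0.5689 0.0255 0.0739] [ -2.47 -12.42   4.16]
scene [305.74 220.47 113.5 ] [ -2.47 -12.55   3.38]
side [292.86 185.61  90.5 ] [ -3.67 -12.65   4.21]
wrist [ 507.63  112.67 1552.5 ] [ -2.97 -12.49   3.76]
```

Emit:
{"method": "drive_tool", "body": {"increments": "-0.7 0 0 0 230; 0 0 0 0 230"}}

```text
time: 18.88
position: [0.5689, 0.0261, 0.0739]
tool_rot: [-1.186, 1.252, -1.258]
ft_force: [-2.8, -12.2, 2.8]
grip_width: 0.174
```

Emit:
{"method": "drive_tool", "body": {"increments": "-0.7 0 0 0 230; 0 0 0 0 230"}}

```text
time: 19.12
position: [0.5689, 0.0268, 0.0739]
tool_rot: [-1.186, 1.252, -1.258]
ft_force: [-2.6, -13.0, 4.0]
grip_width: 0.177
```

```bash
python3 pad.py
```

```text
19.125 [0.5689 0.0268 0.0739] [ -2.6  -13.03   4.  ]
scene [305.77 220.47 114.  ] [ -2.6  -13.27   3.47]
side [292.87 185.62  91.  ] [ -3.37 -12.37   3.56]
wrist [ 508.92  112.82 1543.  ] [ -2.85 -12.56   3.72]
```

Emit:
{"method": "drive_tool", "body": {"increments": "-0.7 0 0 0 230; 0 0 0 0 230"}}

```text
time: 19.68
position: [0.569, 0.0275, 0.0738]
tool_rot: [-1.186, 1.252, -1.258]
ft_force: [-2.2, -13.0, 3.2]
grip_width: 0.169
```

Emit:
{"method": "drive_tool", "body": {"increments": "-0.7 0 0 0 230; 0 0 0 0 230"}}

```text
time: 19.92
position: [0.569, 0.0288, 0.0739]
tool_rot: [-1.186, 1.252, -1.257]
ft_force: [-2.3, -11.7, 3.7]
grip_width: 0.174
```

Emit:
{"method": "drive_tool", "body": {"increments": "-0.7 0 0 0 230; 0 0 0 0 230"}}

```text
time: 20.18
position: [0.5692, 0.0316, 0.0739]
tool_rot: [-1.184, 1.252, -1.255]
ft_force: [-1.8, -9.0, 3.6]
grip_width: 0.175
```

```bash
python3 pad.py; python3 look.py 5
```

```text
20.175 [0.5692 0.0316 0.0739] [-1.83 -8.96  3.59]
scene [305.68 217.78 101.  ] [-1.95 -8.2   2.44]
side [292.29 181.67 127.5 ] [-2.08 -8.77  3.06]
wrist [ 522.43  113.97 1655.5 ] [-2.53 -8.4   2.81]
20.475 [0.5692 0.0318 0.0739] 0.17770414022298342 [-2.17 -8.09  2.98]
```

View pics/L5.png

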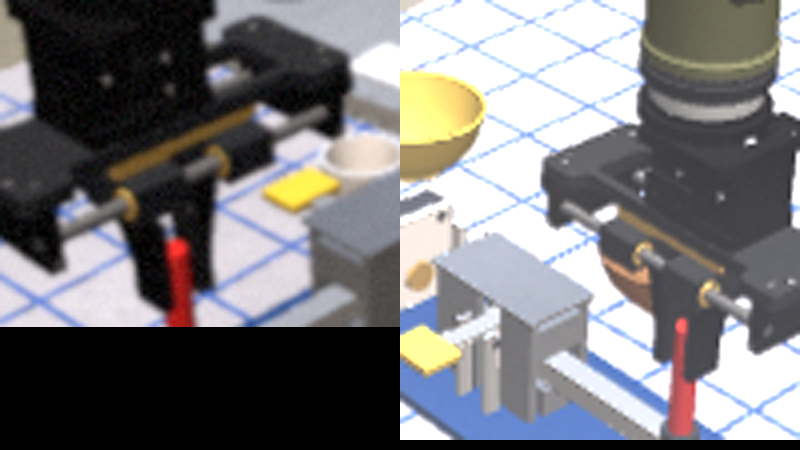

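```bash
python3 pad.py
```

```text
20.625 [0.5692 0.0318 0.0739] [-2.93 -8.67  1.7 ]
scene [305.8  216.75  97.5 ] [-2.07 -8.5   2.66]
side [292.28 181.6  126.  ] [-2.41 -8.47  3.97]
wrist [ 522.42  114.   1655.5 ] [-2.03 -8.44  3.1 ]
```

The pad is back at its unpressed position and the extra pull is gone, so the sear has caught. Easing back gently while still holding.

Emit:
{"method": "drive_tool", "body": {"increments": "1 0 0 0 230; 0 0 0 0 230"}}

```text
time: 21.18
position: [0.5692, 0.0318, 0.0739]
tool_rot: [-1.184, 1.252, -1.253]
ft_force: [-2.2, -7.2, 3.5]
grip_width: 0.169
```

Emit:
{"method": "drive_tool", "body": {"increments": "1 0 0 0 230; 0 0 0 0 230"}}

```text
time: 21.42
position: [0.5692, 0.0317, 0.0739]
tool_rot: [-1.183, 1.252, -1.252]
ft_force: [-1.8, -6.5, 3.0]
grip_width: 0.172
```

Emit:
{"method": "drive_tool", "body": {"increments": "1 0 0 0 230; 0 0 0 0 230"}}

```text
time: 21.68
position: [0.5692, 0.0316, 0.0739]
tool_rot: [-1.182, 1.252, -1.251]
ft_force: [-2.3, -3.7, 1.9]
grip_width: 0.17
```

```bash
python3 pad.py
```

```text
21.675 [0.5692 0.0316 0.0739] [-2.32 -3.71  1.9 ]
scene [305.85 216.81  97.  ] [-2.09 -4.17  1.81]
side [292.41 181.68 125.5 ] [-1.96 -4.74  3.14]
wrist [ 522.65  114.25 1649.5 ] [-2.41 -4.79  2.91]
```

Emit:
{"method": "drive_tool", "body": {"increments": "1 0 0 0 230; 0 0 0 0 230"}}

```text
time: 22.22
position: [0.5692, 0.0316, 0.0739]
tool_rot: [-1.182, 1.251, -1.25]
ft_force: [-2.6, -2.9, 3.1]
grip_width: 0.174
```

Emit:
{"method": "drive_tool", "body": {"increments": "1 0 0 0 230; 0 0 0 0 230; 0 0 0 0 230"}}

```text
time: 22.6
position: [0.5692, 0.0313, 0.0739]
tool_rot: [-1.181, 1.251, -1.249]
ft_force: [-3.0, 2.1, 3.9]
grip_width: 0.176
```

```bash
python3 pad.py
```

```text
22.6 [0.5692 0.0313 0.0739] [-2.97  2.07  3.86]
scene [305.89 216.96  98.  ] [-3.01  3.62  2.45]
side [292.37 181.69 124.5 ] [-3.09  3.78  2.77]
wrist [ 522.25  114.51 1652.5 ] [-2.82  4.93  2.95]
```

Force passed through zero with the handle stationary, so the sear is holding. I'll remove the slight forward push, then open slowly.

Emit:
{"method": "drive_tool", "body": {"increments": "-0.7 0 0 0 230; 0 0 0 0 230; 0 0 0 0 210; 0 0 0 0 200; 0 0 0 0 185; 0 0 0 0 150; 0 0 0 0 110; 0 0 0 0 110; 0 0 0 0 110"}}

```text
time: 24.02
position: [0.5695, 0.0304, 0.0739]
tool_rot: [-1.182, 1.251, -1.251]
ft_force: [-0.4, 0.2, -0.2]
grip_width: 0.548
```

```bash
python3 pad.py; python3 look.py 6
```

```text
24.025 [0.5695 0.0304 0.0739] [-0.41  0.24 -0.24]
scene [305.88 216.93  98.5 ] [0.7  0.35 0.44]
side [292.45 181.66 125.5 ] [ 0.16 -0.21 -0.38]
wrist [ 521.29  114.62 1662.  ] [ 0.54  0.48 -0.51]
24.325 [0.5695 0.0305 0.074 ] 0.5652318438759231 [ 0.46  0.7  -0.54]
```

View pics/L6.png

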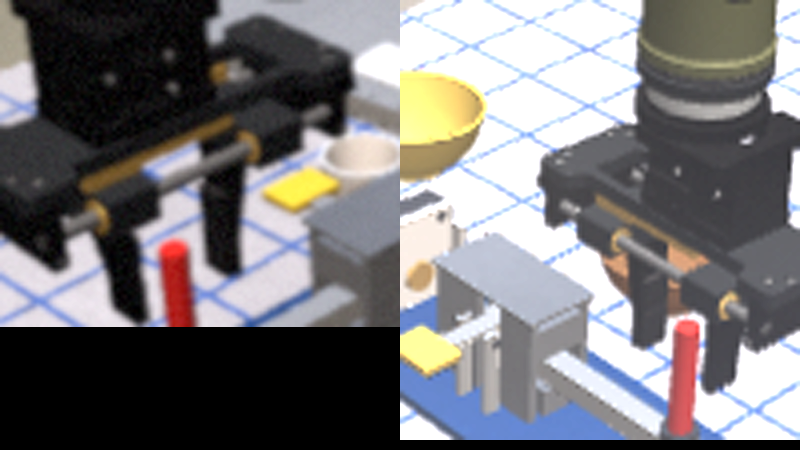

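View pics/W6.png

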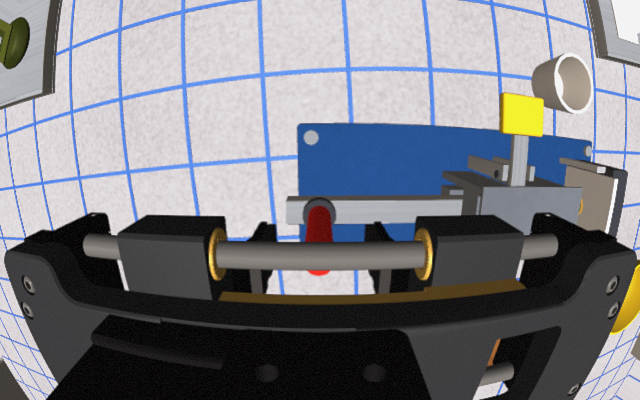

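Released: the handle stays drawn back at (175,245) in the side crop, the tool force is about 0 and the pad is up. The striker is cocked. Lifting clear, then over to the pad with the fingers shut.

Emit:
{"method": "drive_tool", "body": {"increments": "0 -15 0 0 110; 0 -25 0 0 110; 0 -25 0 0 110; 0 -25 0 0 110; 25 0 13 0 255; 25 0 13 0 255; 25 0 13 0 255; 25 0 14 0 255; 25 0 14 0 255; 26 0 14 0 255; 0 0 0 0 255; 0 0 0 0 255"}}

```text
time: 25.98
position: [0.6417, -0.1242, 0.164]
tool_rot: [-1.181, 1.251, -1.25]
ft_force: [0.7, 0.6, -0.7]
grip_width: 0.003
```

Run:
```python
from h import *
from scipy.spatial.transform import Rotation as R
s=ctrl.get_state();M=R.from_rotvec(s["tool_rot"]).as_matrix();print(s["time"],s["position"],s["grip_width"],s["ft_force"])
print((M.T@(np.array([.641,-.125,.076-.035])-s["position"])*1000).round(1))
o=[]
for n in("scene","side"):
    d=get_image(n);x,y,w,h=(250,110,130,150)if n=="scene" else (210,80,150,170)
    print(n,[(proj(d,q)[0],proj(d,q)[1]) for q in(s["position"]+[0,0,.035],)])
    c=cv2.resize(d["img"][y:y+h,x:x+w],(390,int(390*h/w)));o.append(np.clip(cv2.copyMakeBorder(c,0,460-c.shape[0],0,0,cv2.BORDER_CONSTANT)*1.5,0,255).astype(np.uint8))
cv2.imwrite("pics/P1.png",np.hstack(o)[:,:,::-1])
W=get_image("wrist");cv2.imwrite("pics/WP1.png",W["img"][:,:,::-1])
```

```text
25.975 [ 0.64170873 -0.12417803  0.16401115] 0.003312795898297313 [ 0.66418193  0.58222929 -0.70904802]
[  1.  123.   -0.6]
scene [(np.float64(304.72921273331013), np.float64(173.53540082736777))]
side [(np.float64(288.56120035577356), np.float64(129.7491231761807))]
```

View pics/P1.png

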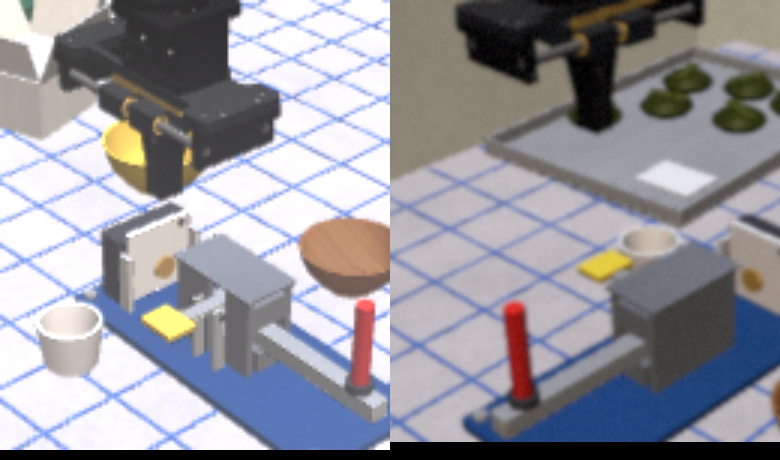

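View pics/WP1.png

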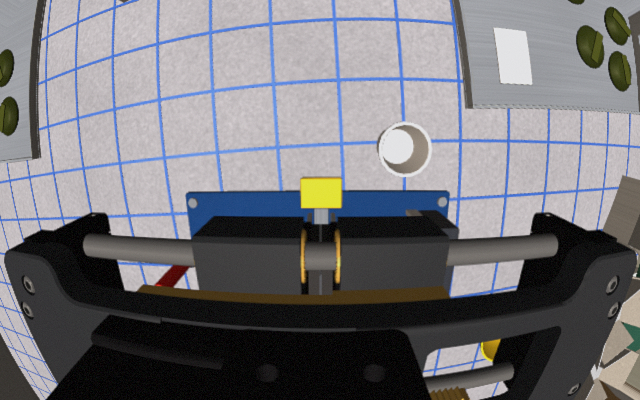

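Striker still cocked, rivet still proud, and the finger tips are where predicted above the pad. Descending.

Emit:
{"method": "drive_tool", "body": {"increments": "0 25 0 0 255; 0 25 0 0 255; 0 25 0 0 255; 0 20 0 0 255; 0 10 0 0 255; 0 5 0 0 255; 0 0 0 0 255; 0 0 0 0 255"}}

```text
time: 27.12
position: [0.6424, -0.125, 0.0548]
tool_rot: [-1.181, 1.25, -1.252]
ft_force: [-0.2, -0.4, -1.1]
grip_width: 0.003
```

```bash
cat > look2.py <<'E'
from h import *
import sys
s=ctrl.get_state();print(s["time"],s["position"].round(4),s["grip_width"],s["ft_force"].round(2))
o=[]
for n in("scene","side"):
    d=get_image(n);x,y,w,h=(250,110,130,150)if n=="scene" else (210,80,150,170)
    c=cv2.resize(d["img"][y:y+h,x:x+w],(390,int(390*h/w)));o.append(np.clip(cv2.copyMakeBorder(c,0,460-c.shape[0],0,0,cv2.BORDER_CONSTANT)*1.5,0,255).astype(np.uint8))
cv2.imwrite(f"pics/P{sys.argv[1]}.png",np.hstack(o)[:,:,::-1])
E
python3 look2.py 2
```

```text
27.125 [ 0.6424 -0.125   0.0548] 0.0027668263349681604 [-0.2  -0.42 -1.09]
```

View pics/P2.png

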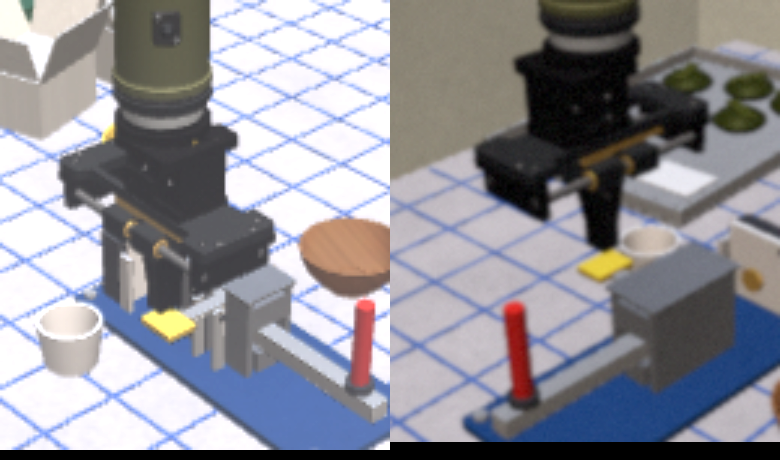

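Emit:
{"method": "drive_tool", "body": {"increments": "0 5 0 0 255; 0 5 0 0 255; 0 2 0 0 255; 0 0 0 0 255"}}

```text
time: 27.72
position: [0.6415, -0.1249, 0.0415]
tool_rot: [-1.182, 1.252, -1.251]
ft_force: [-0.6, -0.4, -0.5]
grip_width: 0.005
```

Emit:
{"method": "drive_tool", "body": {"increments": "0 3 0 0 255; 0 2 0 0 255; 0 0 0 0 255"}}

```text
time: 28.1
position: [0.6427, -0.125, 0.0377]
tool_rot: [-1.181, 1.249, -1.252]
ft_force: [1.7, -0.3, 3.8]
grip_width: 0.007
```

Emit:
{"method": "drive_tool", "body": {"increments": "0 3 0 0 255; 0 0 0 0 255"}}

```text
time: 28.35
position: [0.6419, -0.125, 0.0337]
tool_rot: [-1.181, 1.251, -1.251]
ft_force: [1.5, 0.2, 2.8]
grip_width: 0.007
```

```bash
python3 look2.py 3
```

```text
28.35 [ 0.6419 -0.125   0.0337] 0.006524228354546453 [1.51 0.17 2.8 ]
```

View pics/P3.png

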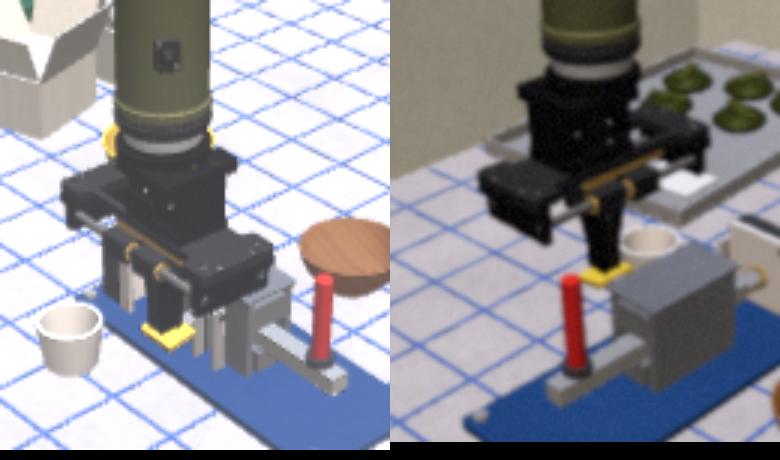

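The striker has fired: the handle jumped forward in both views. Taking the gripper away.

Emit:
{"method": "drive_tool", "body": {"increments": "0 -10 0 0 255; 0 -20 0 0 255; 0 -30 0 0 255; 0 -40 0 0 255; 0 -40 0 0 255; -35 0 -20 0 255; -35 0 -20 0 255; -35 0 -20 0 255; -35 0 -20 0 255; -35 0 -20 0 255; 0 0 0 0 255; 0 0 0 0 255"}}

```text
time: 29.95
position: [0.5521, 0.0547, 0.1747]
tool_rot: [-1.182, 1.25, -1.253]
ft_force: [0.9, -0.0, 0.0]
grip_width: 0.004
```

Run:
```python
from h import *
s=ctrl.get_state();print(s["time"],s["position"].round(4),s["ft_force"].round(2))
o=[]
for n,b in(("scene",(250,150,150,130)),("side",(225,140,175,135))):
    d=get_image(n);im=d["img"];x,y,w,h=b
    c=cv2.resize(im[y:y+h,x:x+w],None,fx=4.5,fy=4.5,interpolation=cv2.INTER_CUBIC);cv2.imwrite(f"pics/{n}zF.png",np.clip(c*1.4,0,255).astype(np.uint8)[:,:,::-1])
W=get_image("wrist");cv2.imwrite("pics/WF.png",W["img"][:,:,::-1])
```

```text
29.95 [0.5521 0.0547 0.1747] [ 0.9  -0.03  0.02]
```

View pics/scenezF.png

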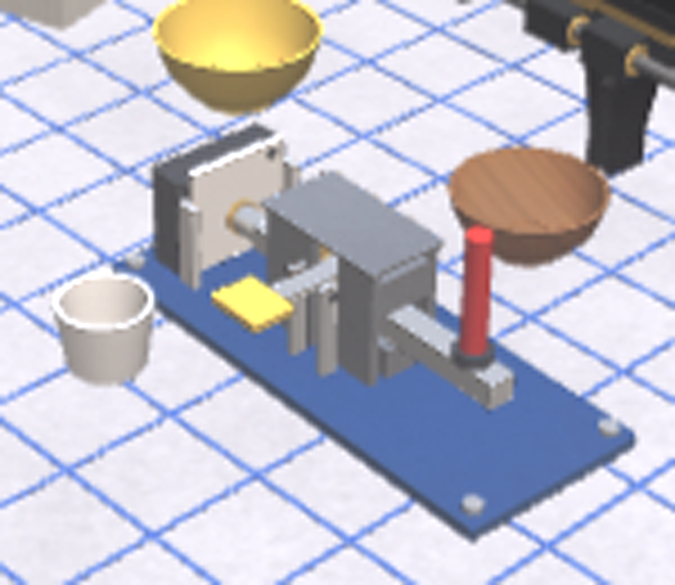

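View pics/sidezF.png

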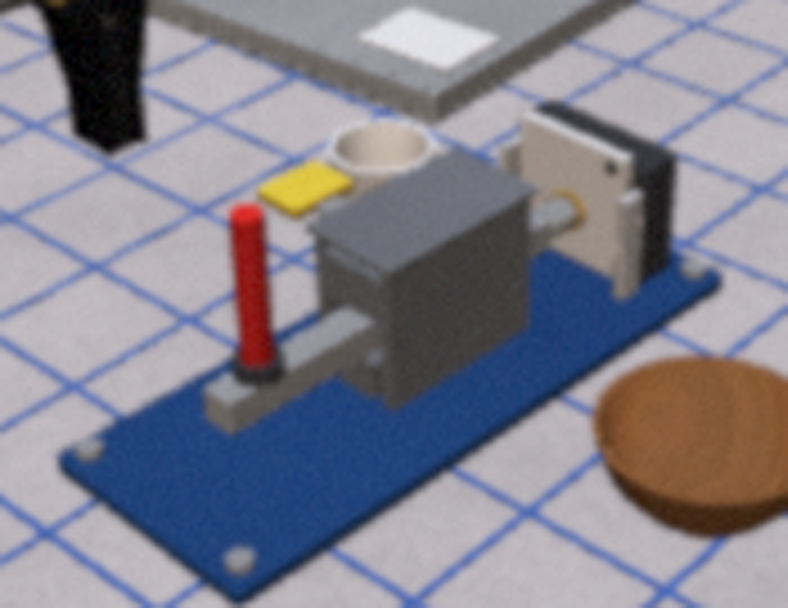

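View pics/WF.png

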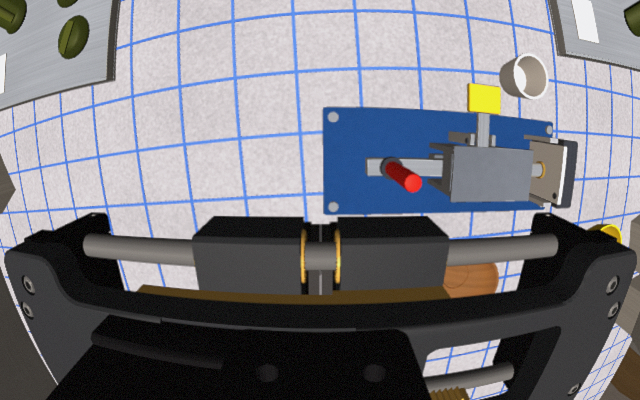

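Run:
```python
from h import *
S=get_image("scene");D=get_image("side");W=get_image("wrist")
a=tri(ray(S,250+486/4.5,165+172/4.5),ray(D,225+236/4.5,150+174/4.5))[0]
b=tri(ray(S,250+480/4.5,150+236/4.5),ray(D,225+247/4.5,140+212/4.5))[0]
x=np.array([.0503,.9987,0]);print("travel mm",(b-a)@x*1000)
# same-camera comparison of red side edge centroid
hsv=cv2.cvtColor(D["img"],cv2.COLOR_RGB2HSV);m=cv2.inRange(hsv,(0,190,60),(6,255,255));m[:,:240]=0;m[:,330:]=0
c=np.argwhere(m)[:,::-1].mean(0);print("side red now",c,"before 277.9 204.3",(plane(D,*c,.1)-plane(D,277.9,204.3,.1))@x*1000)
h=fplane(W,413,183,.138);print("wrist handle",h,(h-np.array([.5663,-.0168,.138]))@x*1000,ctrl.get_state()["time"])
w=plane(S,367,197,.045);print(w)
```

```text
travel mm -5.414320388355062
side red now [280.39204545 203.34090909] before 277.9 204.3 -5.510801735663487
wrist handle [ 0.56610555 -0.02053264  0.138     ] -3.7375702809187654 30.25
[ 0.42436141 -0.10964575  0.045     ]
```

Run:
```python
from h import *
x=np.array([.0503,.9987,0])
for n in("scene","side"):
    now=get_image(n);old=cv2.imread(f"pics/{n}0.png")[:,:,::-1]
    cs=[]
    for im in(old,now["img"]):
        f=im.astype(int);wt=np.clip(f[:,:,0]-1.6*np.maximum(f[:,:,1],f[:,:,2])-8,0,None).astype(float)
        b=(345,195,25,40) if n=="scene" else(265,180,28,48)
        M=np.zeros_like(wt);M[b[1]:b[1]+b[3],b[0]:b[0]+b[2]]=1;wt*=M
        yy,xx=np.indices(wt.shape);cs.append((np.sum(xx*wt)/wt.sum(),np.sum(yy*wt)/wt.sum()))
    print(n,cs,((plane(now,*cs[1],.1)-plane(now,*cs[0],.1))@x*1000))
c=[]
for im,(x0,y0,w,h) in((cv2.imread("pics/scene0.png"),(285,180,35,35)),(get_image("scene")["img"][:,:,::-1],(285,180,35,35)),(cv2.imread("pics/side0.png"),(330,165,45,45)),(get_image("side")["img"][:,:,::-1],(330,165,45,45))):
    c.append(np.clip(cv2.resize(im[y0:y0+h,x0:x0+w],(390,290),interpolation=cv2.INTER_CUBIC)*1.5,0,255).astype(np.uint8))
cv2.imwrite("pics/riv.png",np.vstack([np.hstack(c[:2]),np.hstack(c[2:])]))
```

```text
scene [(np.float64(357.76469868461305), np.float64(212.3021719180177)), (np.float64(356.0500238714126), np.float64(211.15855922762717))] -6.347057436013742
side [(np.float64(277.89913040635525), np.float64(203.54217202262254)), (np.float64(280.28357723073105), np.float64(202.22528988652567))] -6.195304726238205
```

View pics/riv.png

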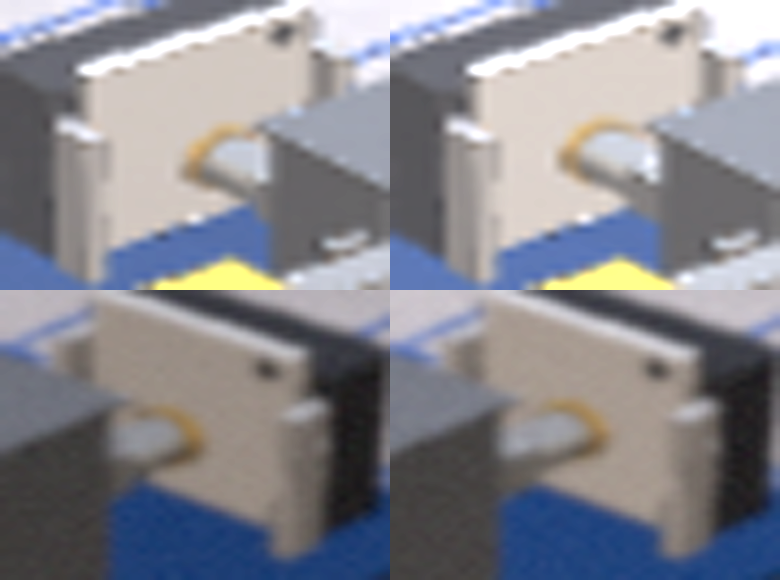

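Before and after crops show the head moved toward the tag. Handle travel is −6.2 to −6.3 mm in both fixed views, so the rivet is home. Handing in.

```bash
python3 -c "
from bench import ctrl,workorder
s=ctrl.get_state();print(s['time'],s['ft_force']);print(workorder.close_job())"
```

```text
30.45 [ 0.26089961 -0.04583197 -0.22615578]
the job is handed in; nothing more can be done
None
```

The rivet is set, as far as my checks show. I handed the job in at about 30.5 s, with the gripper clear and the tool force near zero.

- **Cocking:** I drew the handle back about 47 mm, until the pad sprang back up and the pull dropped. I eased it forward through zero force and let go. The striker stood cocked, with no slip before that.
- **Buffer:** I could not read its load separately. The pull after the catch was about 8.5 N, below the roughly 11.8 N I expected from the spring alone, so I don't think the buffer was pressed hard.
- **Forward push:** While easing back I pushed the handle forward by about 5 N at most for a moment, then took that off before opening the jaws.
- **Firing:** I pressed the trip pad with the fingers shut, at about 3–4 N. The striker fired by itself, and I lifted the gripper away.
- **Rivet travel:** Comparing the red handle before and after in the two fixed views gives -6.3 and -6.2 mm against -6 mm for flush. Rougher hand-picked and simpler-mask estimates gave -5.4 and -5.5 mm, and the wrist camera gave -3.7 mm. The close-up pictures show the head moved toward the tag. The pad is back up.
- **Bowls and cup:** They look unmoved in the pictures, but I did not measure them.
- **Finger length:** The finger ends were about 35 mm short of the reported tool point. A trial close on nothing confirmed this, and I corrected the heights for it.

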